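Sweep the loose tealights into the packing tray

ROBOT

A 7-joint arm with a two-finger parallel gripper is mounted at the origin on the work surface. World frame = base frame: x ahead of the robot, y to its left, z up, the work surface at z = 0. Lengths are in m, angles in rad, forces in N, time in s.
With the tool pointing down it reaches from about 0.425 to 0.95 m from the base axis. Payload 4.7 kg.
Tool frame: the origin (TCP) lies between the finger pads; the fingertips stand 25 mm ahead of it and the grasp point (between the pads) lies 6 mm ahead of it; x points along the fingers, z is the direction in which the jaws open and shut, and the axes are right-handed (so a half turn about x gives the same grasp; the last joint's range is limited). The gripper opens to 85 mm and grips with 20 to 120 N. Pads are 22 mm wide; open, the fingers measure 114 mm over their backs; the gripper's body (76 mm by 85 mm) begins 54 mm behind the grasp point. The pads swing forward as they close: fully open they stand 13 mm farther back than shut.
Start: joints at [-1.301, 0.469, -0.049, 1.532, 0.024, 1.141, -0.082], TCP at [0.199, 0.645, 0.256] pointing down, gripper open.
Joint ranges: [-2.59, 2.59], [-0.33, 1.99], [-1.39, 1.29], [0.1, 2.45], [-1.04, 4.18], [0.21, 1.99], [-2.66, 2.66]. Speed limits (rad/s): [2.57, 2.57, 3.14, 3.14, 3.14, 3.14, 3.14].

INTERFACE

Orientations are given as a 3x3 rotation matrix whose columns are the frame's x, y, z axes.
In Python, from rig import * gives the robot as it stands. Calls block until the motion is done:
- movep(position, orientation): joint-space move of the TCP to a pose.
- move_l(position, attitude=None, feed=0.15, until_force=None): straight line of the TCP; attitude=None keeps the orientation; feed is the mean speed in m/s. With until_force (N) it stops when the force on the tool has changed by that much, and returns True; else False.
- move_joints(angles): joint-space move.
- command_gripper(opening, newtons=None): finger opening in m; newtons is the grip in N (None keeps the last); returns when the fingers have stopped.
- sleep(seconds).
- inverse_kinematics(position, orientation): joint angles nearest the present ones, or None.
- sense(): the state.
- camera(name): name is "side" or "top"; returns (picture, depth): 420x560x3 uint8, red, green, blue; 420x560 float32, m along the optical axis (not along the pixel's ray), 0 where there is no reading.
- camera_params(name): a dict with "K" (3x3 intrinsics, pixels), "position" and "rotation" of the camera in the world. Camera axes: x right, y down, z forward; pixel columns grow to the right and rows downward; lengths in m; the calibration is good to about 2 mm. A picture is of the moment at which its call begins. camera_params takes no time and is no camera call.
A pose or a line that the arm cannot do raises Unreachable and nothing moves.
- finish_job(): hands the job in, once; it reports no verdict.
The state is a dict: "time_s": time; "joint_pos": joint angles; "qd": joint speeds; "joint_efforts": joint torques, N m; "position": TCP position; "tcp_rot": TCP orientation; "wrist_force": force on the tool from outside, world axes, zero at the start; "ft_torque": the same for the moment, N m; "finger_gap": finger opening in m.
Only numpy, scipy, OpenCV 4.12 (cv2) and the standard library are available. Lean on these libraries where they do the work, as an engineer would, in place of code of your own. Each camera call takes 0.05 s, during which the arm holds its last target.

TASK

Four tealights for an order lie loose on the shop counter. Sweep them along the counter with the fingers, in through the open side of the shallow steel tray, until all four lie flat, wick up, wholly inside the tray and clear of its sloping lip. Only push them, never pick one up, and leave the tins, the jar and the incense box standing where they are.

Things in the scene. Friction and masses are not known exactly. Their poses are not given: they have to be found in the camera images.
- tray: shallow sheet-steel packing tray fastened to the counter by a flange behind its back wall; 150 mm deep (its x) by 190 mm wide (its y), flange extra. Origin: centre of that footprint, at counter height; x points level from the open side to the back wall, z up. Walls 3 mm thick, 28 mm high with the rolled rim, along both sides (y = +-95 mm) and the back (x = +75 mm); 184 mm clear between them.
- tray_mouth (a point): middle of the tray's open side (tray x = -75 mm), at counter height; axes as the tray's. No wall here: the floor begins level with the counter as a smooth lip that slopes up 2 mm over the first 16 mm inwards; beyond that it is flat, 2 mm above the counter.
- tealight1_center (a point): loose tealight: flat round aluminium cup of white wax with a short wick, 38 mm in diameter, 16 mm high (without the wick), about 20 g; starts flat on the counter, wick up. Point at its centre, 8 mm above its underside; z is its own axis, up through the wick.
- tealight2_center (a point): loose tealight: flat round aluminium cup of white wax with a short wick, 38 mm in diameter, 16 mm high (without the wick), about 20 g; starts flat on the counter, wick up. Point at its centre, 8 mm above its underside; z is its own axis, up through the wick.
- tealight3_center (a point): loose tealight: flat round aluminium cup of white wax with a short wick, 38 mm in diameter, 16 mm high (without the wick), about 20 g; starts flat on the counter, wick up. Point at its centre, 8 mm above its underside; z is its own axis, up through the wick.
- tealight4_center (a point): loose tealight: flat round aluminium cup of white wax with a short wick, 38 mm in diameter, 16 mm high (without the wick), about 20 g; starts flat on the counter, wick up. Point at its centre, 8 mm above its underside; z is its own axis, up through the wick.
- tin1: bystander: round metal tin of incense, 50 mm in diameter, 45 mm high, loose, standing among the tealights. Origin: centre of its underside; z up.
- tin2: bystander: round metal tin of incense, 50 mm in diameter, 45 mm high, loose, standing among the tealights. Origin: centre of its underside; z up.
- jar: bystander: lidded glass jar, 72 mm in diameter, 130 mm high, loose, standing beyond the work. Origin: centre of its underside; z up.
- incense_box: bystander: long red carton of incense, 45 (its x) by 210 (its y) by 30 mm high, loose, lying beyond the work. Origin: centre of its underside; z up.
Things that resemble listed ones, but are neither listed nor needed, are in the scene too. Leave any green look-alike of the part that bears tealight2_center alone.

How it is judged:
At the end, for the whole second after the job is handed in: All four tealights lie in the tray, flat and wick up (within 0.25 rad) on its floor, each centre at least 22 mm in from the open edge and between the walls; the two tins, the jar and the incense box are within 15 mm of where they stood (x of tealight1_center in the frame of tray between -0.053 and 0.075 m and y of tealight1_center in the frame of tray between -0.085 and 0.085 m and height (world z) of each of tealight1_center, tealight2_center, tealight3_center, tealight4_center below 0.016 m and angle between each of tealight1_center, tealight2_center, tealight3_center, tealight4_center's own z axis and vertical below 0.25 rad and x of tealight2_center in the frame of tray between -0.053 and 0.075 m and y of tealight2_center in the frame of tray between -0.085 and 0.085 m and x of tealight3_center in the frame of tray between -0.053 and 0.075 m and y of tealight3_center in the frame of tray between -0.085 and 0.085 m and x of tealight4_center in the frame of tray between -0.053 and 0.075 m and y of tealight4_center in the frame of tray between -0.085 and 0.085 m and distance of each of tin1, tin2, jar, incense_box from where it was at the start of the episode below 0.015 m); the robot touches nothing.
It fails at once if a tealight was lifted more than about 16 mm instead of being pushed along the counter (height (world z) of any of tealight1_center, tealight2_center, tealight3_center, tealight4_center above 0.024 m).
It fails at once if a tin, the jar or the incense box was shifted by more than 15 mm (distance of any of tin1, tin2, jar, incense_box from where it was at the start of the episode above 0.015 m).
It fails at once if a tin, the jar or the incense box was tipped (angle between any of tin1, tin2, jar, incense_box's own z axis and vertical above 0.2 rad).
It also fails if it takes over 67 s, if anything falls off the work surface, if the arm or the gripper's body presses on something with over 40 N, if the wrist force passes 120 N, or if a joint passes its speed limit or range.

## Working session

There is one attempt and no reset: what is moved stays moved. The work goes in short steps, each a Python script; the robot and the scene stay as the last script left them, time stands still between calls to the robot, and variables do not carry over. Pictures are saved under pics/ and viewed, and the job is handed in when it is done.

```bash
mkdir -p pics; ls; python3 - <<'E'
from rig import *
import cv2,numpy as np
for n in ("top","side"):
    p,d=camera(n); cv2.imwrite(f"pics/{n}0.png",p[:,:,::-1]); np.savez(f"{n}0.npz",p=p,d=d)
    print(n,camera_params(n))
s=sense();print(s["time_s"],s["position"],s["tcp_rot"],s["finger_gap"])
E
```

```text
pics
top {'K': array([[486.67905304,   0.        , 269.47128929],
       [  0.        , 486.67905304, 207.99655937],
       [  0.        ,   0.        ,   1.        ]]), 'position': array([0.36743118, 0.056906  , 1.26110389]), 'rotation': array([[-0.02173352, -0.9768222 ,  0.21294609],
       [-0.99976291,  0.0209507 , -0.00593227],
       [ 0.00133341, -0.21302453, -0.97704594]])}
side {'K': array([[510.13311924,   0.        , 280.88962905],
       [  0.        , 510.13311924, 205.73885507],
       [  0.        ,   0.        ,   1.        ]]), 'position': array([ 0.33814707, -0.71846881,  0.8437755 ]), 'rotation': array([[ 0.95305293, -0.20048824,  0.22692417],
       [-0.30217272, -0.6780635 ,  0.67001607],
       [ 0.01953865, -0.70713107, -0.70681248]])}
0.1 [0.19853035 0.64464422 0.25534178] [[-4.71251366e-04 -9.55710575e-01  2.94307788e-01]
 [-1.72368374e-03  2.94308160e-01  9.55709023e-01]
 [-9.99998403e-01 -5.69143669e-05 -1.78603590e-03]] 0.08530292361284335
```

View pics/top0.png

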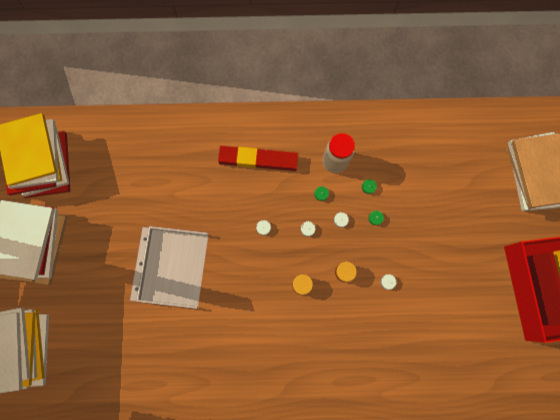

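View pics/side0.png

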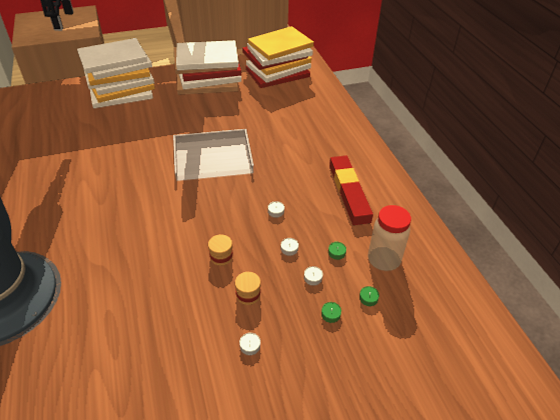

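The top view has +y to the left and +x up. The tray is at about (172,267) and opens to the right. The white tealights are at (263,228), (308,229), (341,219) and (389,282). The tins are at (303,285) and (346,271), and the green decoys at (322,194), (370,186) and (376,218). Next I'll enlarge both views.

```bash
cat > h.py <<'E'
from rig import *
import cv2,numpy as np
P={n:camera_params(n) for n in("top","side")}
def unproj(n,u,v,z):
    c=P[n];K=c["K"];d=c["rotation"]@np.linalg.solve(K,[u,v,1.]);o=c["position"]
    return o+d*(z-o[2])/d[2]
def proj(n,X):
    c=P[n];q=c["K"]@(c["rotation"].T@(np.asarray(X)-c["position"]));return q[:2]/q[2]
def tri(uv1,uv2):
    A=[];b=[]
    for n,(u,v) in(("top",uv1),("side",uv2)):
        c=P[n];d=c["rotation"]@np.linalg.solve(c["K"],[u,v,1.]);d/=np.linalg.norm(d)
        M=np.eye(3)-np.outer(d,d);A.append(M);b.append(M@c["position"])
    return np.linalg.lstsq(np.vstack(A),np.hstack(b),rcond=None)[0]
E
python3 - <<'E'
from h import *
t=cv2.imread("pics/top0.png");s=cv2.imread("pics/side0.png")
cv2.imwrite("pics/t_tray.png",cv2.resize(t[215:320,120:220],None,fx=5.5,fy=5.5,interpolation=cv2.INTER_CUBIC))
cv2.imwrite("pics/s_tray.png",cv2.resize(s[115:195,160:270],None,fx=7,fy=7,interpolation=cv2.INTER_CUBIC))
cv2.imwrite("pics/t_obj.png",cv2.resize(t[175:305,245:405],None,fx=4.5,fy=4.5,interpolation=cv2.INTER_CUBIC))
def blobs(img,name,box,f,zt):
    h=cv2.cvtColor(img,cv2.COLOR_BGR2HSV).astype(int);m=f(h).astype(np.uint8)
    x0,y0,x1,y1=box;mm=np.zeros_like(m);mm[y0:y1,x0:x1]=m[y0:y1,x0:x1]
    n,l,st,c=cv2.connectedComponentsWithStats(mm)
    for i in range(1,n):
        if st[i,4]>40: print(name,np.round(c[i],1),st[i,2:],np.round(unproj(name,*c[i],zt),4))
w=lambda h:(h[...,1]<75)&(h[...,2]>150)
g=lambda h:(abs(h[...,0]-60)<20)&(h[...,1]>120)&(h[...,2]>60)
o=lambda h:(abs(h[...,0]-18)<5)&(h[...,1]>150)&(h[...,2]>175)
for nm,f,z in(("white",w,.014),("green",g,.012),("orange",o,.045)):
    print(nm);blobs(t,"top",(245,170,410,310),f,z);blobs(s,"side",(180,195,390,370),f,z)
E
```

```text
white
top [340.8 219.3] [ 15  15 165] [ 0.6051 -0.1362  0.014 ]
top [263.1 227.1] [ 14  15 165] [0.5887 0.0669 0.014 ]
top [307.6 228.3] [ 14  15 165] [ 0.583  -0.0487  0.014 ]
top [388.1 281.5] [ 15  16 178] [ 0.4417 -0.2479  0.014 ]
side [275.6 207.3] [ 16  12 156] [0.5914 0.0666 0.014 ]
side [289.1 244.6] [ 17  14 189] [ 0.5858 -0.049   0.014 ]
side [313.  273.9] [ 19  15 219] [ 0.6079 -0.1371  0.014 ]
side [249.5 342. ] [ 20  19 305] [ 0.4442 -0.249   0.014 ]
green
top [368.7 186. ] [ 15  15 158] [ 0.6938 -0.2154  0.012 ]
top [321.2 193.2] [ 15  14 157] [ 0.6769 -0.0885  0.012 ]
top [375.8 217.6] [ 15  14 163] [ 0.6081 -0.2283  0.012 ]
side [336.8 250.2] [ 17  17 235] [ 0.6788 -0.0914  0.012 ]
side [368.7 295.8] [ 19  19 288] [ 0.6952 -0.2182  0.012 ]
side [330.8 311.9] [ 19  21 310] [ 0.61  -0.231  0.012]
orange
top [346.1 270.8] [ 19  21 312] [ 0.4685 -0.1376  0.045 ]
top [302.2 283.6] [ 20  21 323] [ 0.4393 -0.0273  0.045 ]
side [219.7 243.1] [ 24  19 354] [ 0.4409 -0.0293  0.045 ]
side [247.3 281.5] [ 26  22 428] [ 0.4701 -0.1396  0.045 ]
```

```bash
python3 - <<'E'
import numpy as np
from h import *
d=np.load("top0.npz")["d"]
# heights from depth
c=P["top"]
def X(u,v):
    z=d[v,u];return np.round(c["position"]+c["rotation"]@(np.linalg.solve(c["K"],[u,v,1.])*z),4)
for uv in[(263,228),(308,229),(341,219),(389,282),(303,285),(346,271),(342,146),(260,158),(172,285),(250,250),(322,194)]:print(uv,X(*uv))
E
```

```text
(263, 228) [0.5864 0.0673 0.0141]
(308, 229) [ 0.5809 -0.0494  0.0163]
(341, 219) [ 0.6059 -0.1368  0.0136]
(389, 282) [ 0.4402 -0.2491  0.0174]
(303, 285) [ 0.436  -0.0292  0.0435]
(346, 271) [ 0.4681 -0.1375  0.0442]
(342, 146) [ 0.7636 -0.13    0.135 ]
(260, 158) [0.7729 0.0716 0.0265]
(172, 285) [ 0.4459  0.3039 -0.0026]
(250, 250) [0.5311 0.1022 0.0029]
(322, 194) [ 0.6742 -0.0902  0.0135]
```

View pics/t_tray.png

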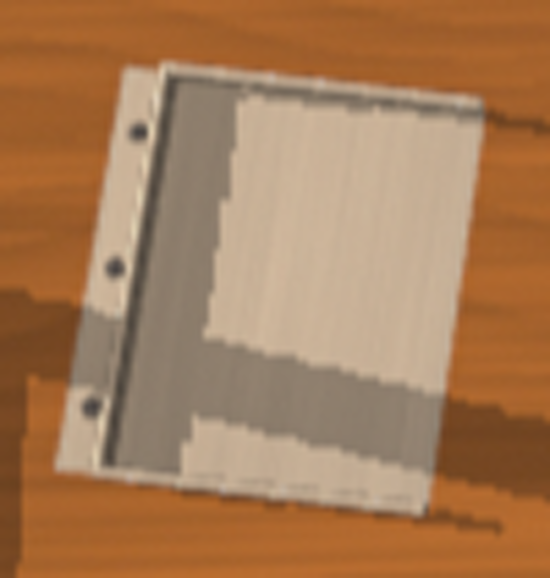

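View pics/s_tray.png

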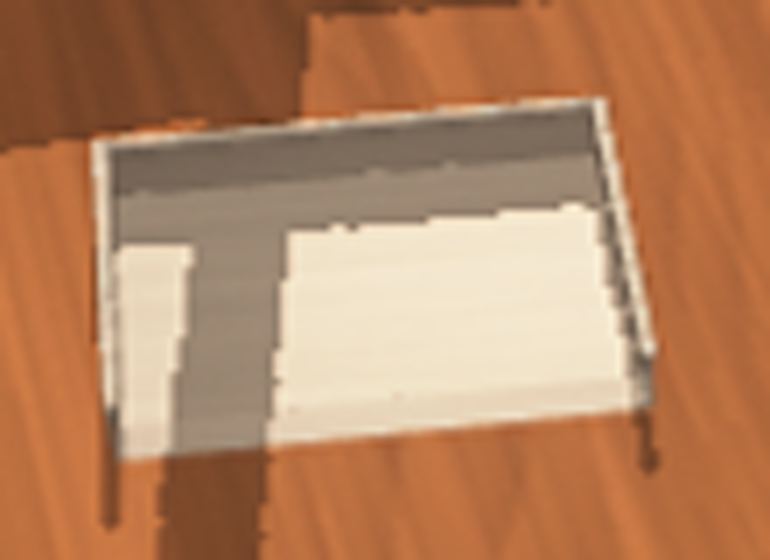

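View pics/t_obj.png

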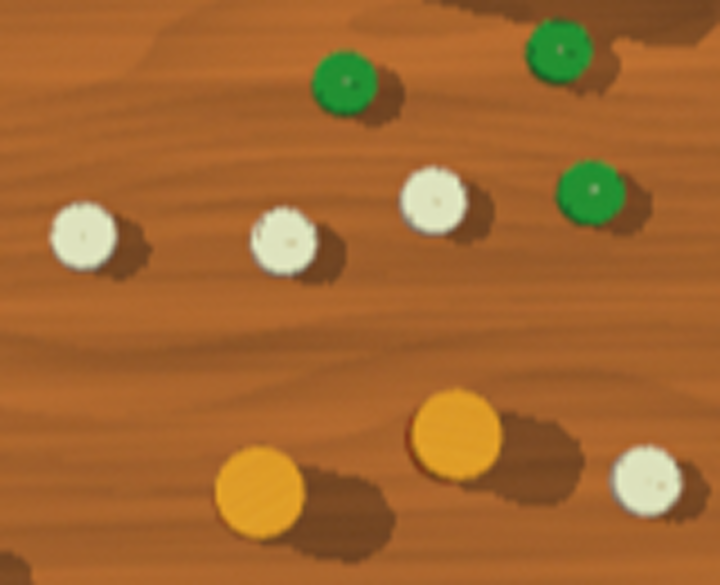

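The top crop shows the tray rim corners at (163,66), (484,100), (427,514) and (98,468). The side crop shows the rear rim corners at (97,143) and (605,100), and the mouth floor ends at (120,460) and (645,408). I'll compute the tray frame from these.

```bash
python3 - <<'E'
from h import *
f=lambda x,y,s,ox,oy:((x+.5)/s-.5+ox,(y+.5)/s-.5+oy)
T=[f(x,y,5.5,120,215) for x,y in((163,66),(484,100),(427,514),(98,468))]
W=[unproj("top",*t,.028) for t in T]
for w in W:print(np.round(w,4))
S=[f(x,y,7,160,115) for x,y in((605,100),(653,352),(110,408),(97,143))]
Ws=[unproj("side",*t,.028) for t in S]
print("side rim");[print(np.round(w,4)) for w in Ws]
print("floor mouth side",[np.round(unproj("side",*f(x,y,7,160,115),0),4) for x,y in((645,408),(120,460))])
print("tri",[np.round(tri(a,b),4) for a,b in zip(T,S)])
for W in(W,Ws):
    W=np.array(W);c=W.mean(0);y=(W[0]+W[1]-W[2]-W[3]);x=W[0]+W[3]-W[1]-W[2]
    print(np.round(c,4),"xdir ang",np.degrees(np.arctan2(x[1],x[0])),"ydir ang",np.degrees(np.arctan2(y[1],y[0])),"len",np.linalg.norm(x)/2,np.linalg.norm(y)/2)
E
```

```text
[0.5939 0.3596 0.028 ]
[0.5746 0.2095 0.028 ]
[0.386  0.2342 0.028 ]
[0.4096 0.3833 0.028 ]
side rim
[0.5985 0.3567 0.028 ]
[0.5769 0.2097 0.028 ]
[0.3903 0.2334 0.028 ]
[0.41   0.3833 0.028 ]
floor mouth side [array([0.5743, 0.2128, 0.    ]), array([0.391 , 0.2378, 0.    ])]
tri [array([0.5968, 0.36  , 0.0254]), array([0.5757, 0.2093, 0.0283]), array([0.3882, 0.2342, 0.0274]), array([0.4098, 0.3833, 0.028 ])]
[0.491  0.2966 0.028 ] xdir ang 81.82719873565557 ydir ang -7.396915325085291 len 0.15111616913231718 0.18799469068810074
[0.4939 0.2958 0.028 ] xdir ang 82.1042658689905 ydir ang -7.626371601177375 len 0.1498320699764342 0.18921718109031466
```

```bash
cat >> h.py <<'E'
C=np.array([.4925,.296]);th=np.radians(82.3)
xt=np.array([np.cos(th),np.sin(th)]);yt=np.array([-np.sin(th),np.cos(th)])
def t2w(p): return C+p[0]*xt+p[1]*yt
def w2t(p): d=np.asarray(p)[:2]-C; return np.array([d@xt,d@yt])
OFF=.024
def rot(a_w):   # push direction angle in world; jaws across it
    z=np.array([np.sin(a_w),-np.cos(a_w),0]);x=np.array([0,0,-1.]);y=np.cross(z,x)
    return np.c_[x,y,z]
def rots(a): 
    R=rot(a);R2=R.copy();R2[:,1:]*=-1;return R,R2
def plan(pt,tt):
    p,t=t2w(pt),t2w(tt);d=(t-p)/np.linalg.norm(t-p);return p,t,d,np.arctan2(d[1],d[0])
ZH=.11
def push(pt,tt,zp,sgn=0,feed=.15,back=.022,gap=.016,up=True):
    p,t,d,a=plan(pt,tt);R=rots(a)[sgn]
    s=p-d*(OFF+gap);e=t-d*OFF;r=e-d*back
    movep([*s,ZH],R);move_l([*s,zp],feed=.12)
    move_l([*e,zp],feed=feed);print("wf",np.round(sense()["wrist_force"],2))
    move_l([*r,zp],feed=.12)
    if up: move_l([*r,ZH],feed=.2)
    print("t",sense()["time_s"],sense()["position"])
E
python3 - <<'E'
from h import *
print([w2t(p).round(4) for p in((.590,.0668),(.5845,-.049),(.6065,-.1367),(.443,-.2485),(.44,-.028),(.469,-.1386))])
J=[((-.214,-.127),(.04,.045)),((-.546,-.024),(-.446,-.108)),((-.446,-.108),(0,-.04))]
for a,b in J:
    p,t,d,an=plan(a,b)
    for R in rots(an):
        for q in (p-d*.04,t-d*.024): 
            for z in(.03,ZH):
                x=inverse_kinematics([*q,z],R);print(np.round(q,3),None if x is None else np.round(x,2))
E
```

```text
[array([-0.2141, -0.1273]), array([-0.3296, -0.1374]), array([-0.4135, -0.1709]), array([-0.5462, -0.0239]), array([-0.3281,  0.0086]), array([-0.4338, -0.0349])]
[0.607 0.031] [-0.36  0.65  0.33  1.88 -0.33  0.66  0.63]
[0.607 0.031] [-0.43  0.55  0.42  1.85 -0.3   0.81  0.61]
[0.464 0.32 ] [-0.81  0.59  0.17  1.98 -0.18  0.58 -0.06]
[0.464 0.32 ] [-0.84  0.46  0.21  1.95 -0.14  0.74 -0.09]
[0.607 0.031] [-0.73  0.84  0.91  1.9  -0.89  0.86 -2.03]
[0.607 0.031] [-0.84  0.81  1.11  1.87 -0.85  1.03 -2.05]
[0.464 0.32 ] [-0.36  0.62 -0.42  1.96  0.41  0.65  2.56]
[0.464 0.32 ] [ 0.13  0.8  -1.18  1.89  0.85  1.07  2.19]
[ 0.414 -0.275] [-0.17  0.71  0.91  2.17 -0.91  0.71  0.54]
[ 0.414 -0.275] [-0.2   0.52  0.92  2.13 -0.6   0.78  0.27]
[ 0.522 -0.177] [-0.35  0.74  0.84  2.04 -0.83  0.74  0.18]
[ 0.522 -0.177] [-0.54  0.76  1.16  2.01 -0.86  0.98  0.23]
[ 0.414 -0.275] [ 0.99  0.6  -0.62  2.1   0.6   0.62  2.26]
[ 0.414 -0.275] [ 1.14  0.5  -0.8   2.05  0.51  0.79  2.34]
[ 0.522 -0.177] [ 0.72  0.66 -0.62  1.98  0.59  0.69  2.03]
[ 0.522 -0.177] [ 0.85  0.58 -0.81  1.93  0.55  0.86  2.07]
[ 0.54 -0.2 ] [-0.32  0.78  0.85  1.98 -0.84  0.78  1.05]
[ 0.54 -0.2 ] [-0.45  0.74  1.08  1.95 -0.81  0.97  1.05]
[0.533 0.267] [-0.76  0.64  0.3   1.91 -0.3   0.64 -0.25]
[0.533 0.267] [-0.8   0.52  0.35  1.88 -0.24  0.78 -0.3 ]
[ 0.54 -0.2 ] [-0.35  0.81  0.91  1.98 -0.89  0.82 -2.04]
[ 0.54 -0.2 ] [-0.47  0.76  1.11  1.95 -0.83  0.98 -2.08]
[0.533 0.267] [-0.31  0.64 -0.31  1.88  0.3   0.66  2.36]
[0.533 0.267] [-0.31  0.52 -0.3   1.85  0.2   0.8   2.44]
```

```bash
python3 - <<'E'
from h import *
p,t,d,a=plan((-.214,-.127),(.04,.045));R=rots(a)[0];s=p-d*.045
movep([*s,ZH],R); command_gripper(.028,20); print(sense()["finger_gap"],sense()["time_s"])
move_l([*s,.04],feed=.2)
print(move_l([*s,.012],feed=.03,until_force=2.5)); S=sense();print(S["position"],S["wrist_force"],S["time_s"])
z=S["position"][2]+.006; move_l([S["position"][0],S["position"][1],z],feed=.05)
p_,_=camera("top");cv2.imwrite("pics/t1.png",cv2.resize(p_[175:305,200:405],None,fx=3.8,fy=3.8)[:,:,::-1])
p_,_=camera("side");cv2.imwrite("pics/s1.png",cv2.resize(p_[140:360,170:390],None,fx=2.7,fy=2.7)[:,:,::-1])
print(sense()["position"])
E
```

```text
0.02812887683700955 3.3583
True
[0.60990074 0.02665983 0.02482802] [-0.55361959  0.49360423  5.97668338] 4.45
[0.6097349  0.02669957 0.03066417]
```

View pics/s1.png

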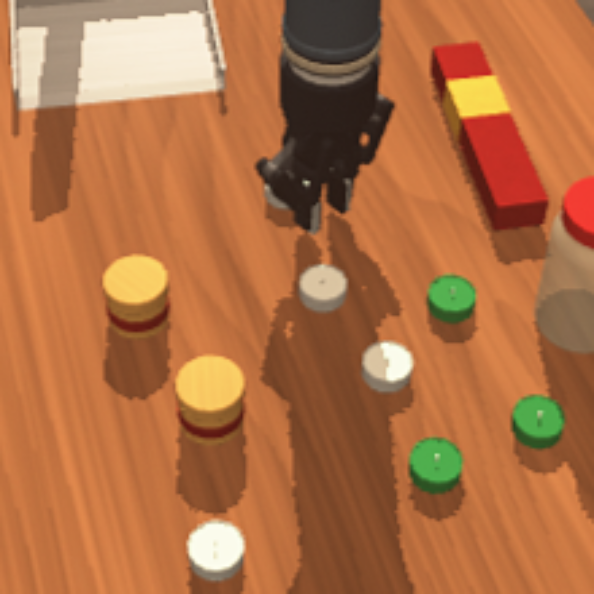

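The fingers are just behind the first tealight at crop (280,195), clear of everything else. They touched the counter at TCP z ≈ 0.025, so I'll push at 0.030.

```bash
python3 - <<'E'
from h import *
p,t,d,a=plan((-.214,-.127),(.04,.045))
e=t-d*OFF;r=e-d*.022
move_l([*e,.030],feed=.12);print(np.round(sense()["wrist_force"],2))
move_l([*r,.030],feed=.12);move_l([*r,ZH],feed=.2);print(sense()["time_s"])
p_,_=camera("top");cv2.imwrite("pics/t2.png",cv2.resize(p_[175:325,120:405],None,fx=2.7,fy=2.7)[:,:,::-1])
p_,_=camera("side");cv2.imwrite("pics/s2.png",cv2.resize(p_[100:360,130:390],None,fx=2.2,fy=2.2)[:,:,::-1])
E
```

```text
[1.09 0.13 0.43]
8.6
```

View pics/t2.png

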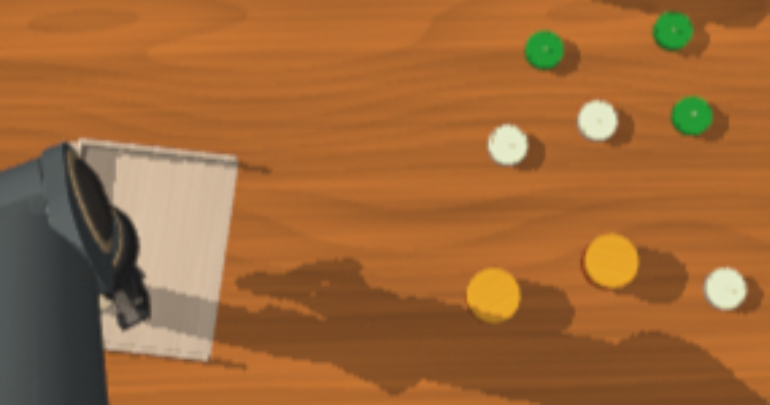

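View pics/s2.png

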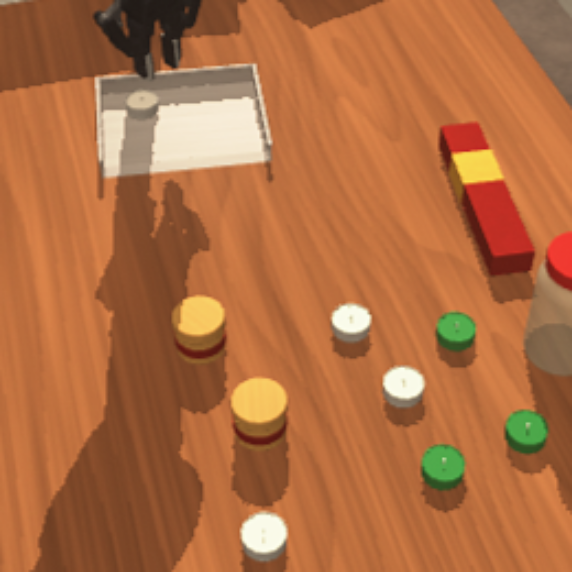

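The first tealight lies flat in the tray near the back left, at (142,103) in the side crop, and the tins haven't moved. B is next, then C.

```bash
python3 - <<'E'
from h import *
push((-.3296,-.1374),(.045,-.005),.030)
p_,_=camera("side");cv2.imwrite("pics/s3.png",cv2.resize(p_[100:360,130:390],None,fx=2.2,fy=2.2)[:,:,::-1])
E
```

```text
wf [0.22 0.9  0.45]
t 14.8167 [0.51211433 0.29545769 0.10953696]
```

View pics/s3.png

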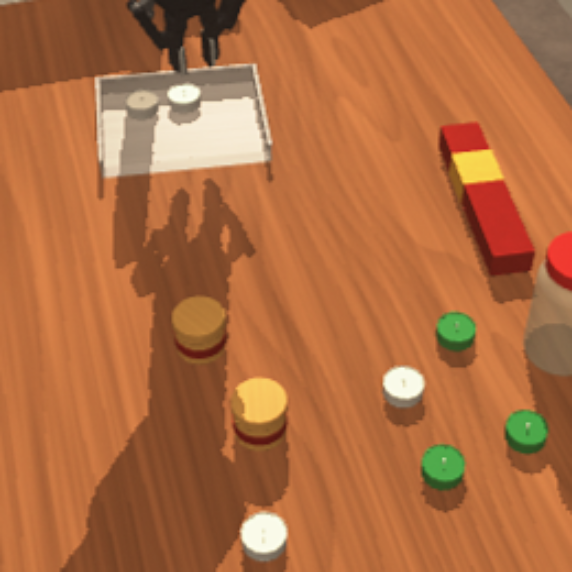

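Two tealights are in the tray, at crop (142,103) and (183,96), both flat. C is next.

```bash
python3 - <<'E'
from h import *
push((-.4135,-.1709),(-.003,.025),.030)
p_,_=camera("side");cv2.imwrite("pics/s4.png",cv2.resize(p_[100:360,130:390],None,fx=2.2,fy=2.2)[:,:,::-1])
push((-.546,-.024),(-.446,-.108),.030,feed=.1)
p_,_=camera("side");cv2.imwrite("pics/s5.png",cv2.resize(p_[100:360,130:390],None,fx=2.2,fy=2.2)[:,:,::-1])
np.save("s5.npy",p_);p_,_=camera("top");np.save("t5.npy",p_);cv2.imwrite("pics/t5.png",p_[:,:,::-1])
E
```

```text
wf [ 0.38 -0.86  0.83]
t 21.6167 [0.48061329 0.25324135 0.10957263]
wf [ 0.46 -1.09  0.35]
t 26.9083 [ 0.50583424 -0.19039724  0.10948584]
```

View pics/s5.png

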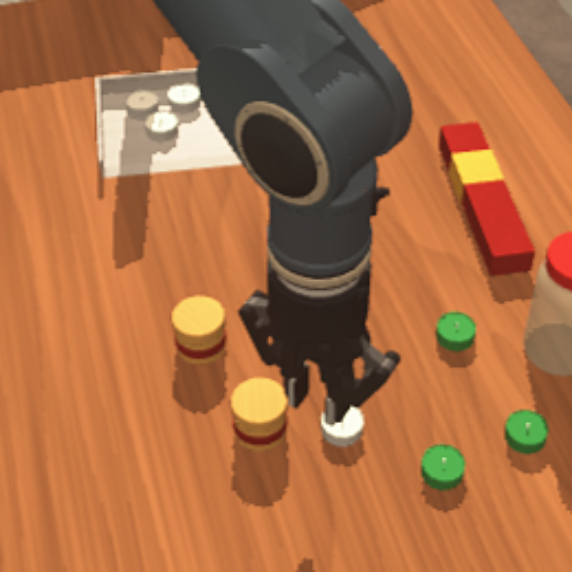

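View pics/t5.png

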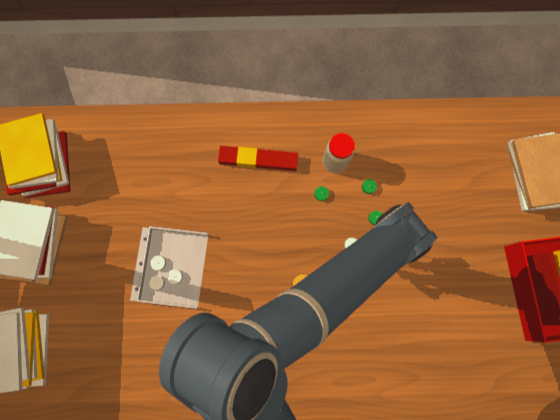

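Three tealights are in the tray. The fourth is at side crop (342,420), clear of tin2. I'll work out its position and push it in.

```bash
python3 - <<'E'
from h import *
X=unproj("side",130+342/2.2-.3,100+420/2.2-.3,.015);q=w2t(X);print(X,q)
if np.hypot(*(q-np.array([-.446,-.108])))<.012:
    push(q,(-.001,-.042),.030)
    move_l([*(t2w((-.2,-.1))),.16],feed=.25)
    movep([.5,-.3,.25],rots(np.radians(90))[0])
    p_,_=camera("side");cv2.imwrite("pics/s6.png",cv2.resize(p_[100:360,130:390],None,fx=2.2,fy=2.2)[:,:,::-1]);cv2.imwrite("pics/s6f.png",p_[:,:,::-1])
    p_,_=camera("top");cv2.imwrite("pics/t6.png",p_[:,:,::-1]);print(sense()["time_s"])
E
```

```text
[ 0.54077995 -0.16077174  0.015     ] [-0.44618427 -0.10904572]
wf [0.71 0.13 0.69]
t 32.6417 [0.53399109 0.2441498  0.10953794]
35.05
```

View pics/s6.png

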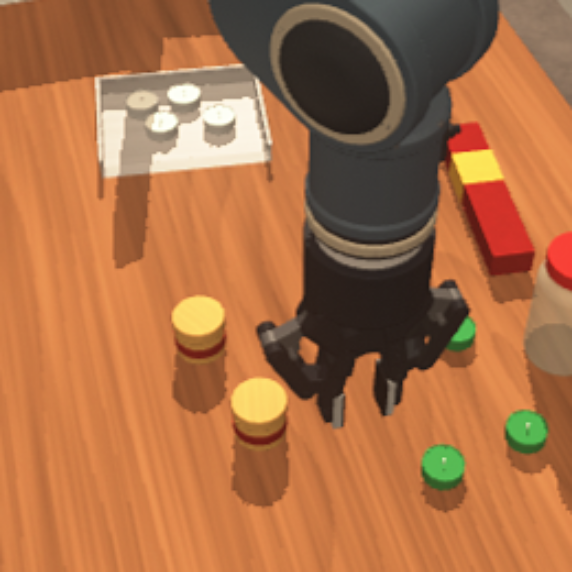

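View pics/t6.png

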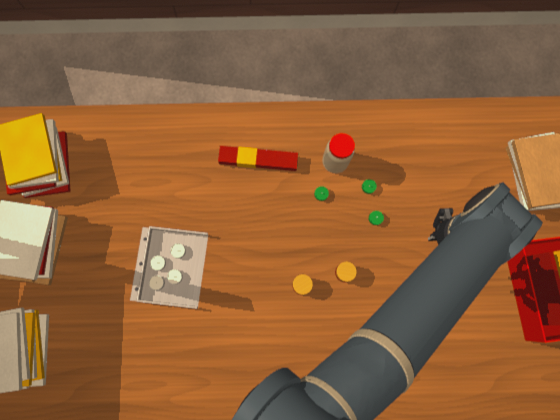

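All four are in the tray, at top-view (157,263), (178,251), (175,276) and (156,283). I'll check those in tray coordinates before handing in.

```bash
python3 - <<'E'
from h import *
for uv in((157,263),(178,251),(175,276),(156,283)):print(w2t(unproj("top",*uv,.017)).round(3))
for uv in((142,101),(184,94),(161,122),(219,115)):print(w2t(unproj("side",130+uv[0]/2.2,100+uv[1]/2.2,.017)).round(3))
d=cv2.absdiff(cv2.imread("pics/top0.png"),cv2.imread("pics/t6.png")).max(2)
for n,(x0,y0,x1,y1) in dict(tin1=(290,272,315,297),tin2=(334,259,359,284),jar=(322,132,358,176),box=(215,143,302,173)).items():print(n,(d[y0:y1,x0:x1]>40).sum())
E
```

```text
[ 0.044 -0.003]
[-0.004 -0.039]
[-0.006  0.025]
[0.039 0.048]
[0.036 0.042]
[ 0.042 -0.008]
[-0.006  0.023]
[-0.004 -0.045]
tin1 0
tin2 0
jar 0
box 0
```

```bash
python3 -c "
from rig import *
finish_job();print(sense()['time_s'])"
```

```text
the job is handed in; nothing more can be done
the job is handed in; nothing more can be done
```

All four tealights are in the tray and the job is handed in. The clock read about 35 s at my last check, against the 67 s limit. I pushed each one with the fingers partly open as a cradle, and took the last one around tin2 in two pushes.

**Tealights:** my last pictures from both cameras put their centres, in the tray frame, at about:

| Tealight | x (mm) | y (mm) |
|---|---|---|
| First pushed | +38 | +45 |
| Second pushed | +43 | -5 |
| Third pushed | -6 | +24 |
| Fourth pushed | -4 | -42 |

The two cameras agree within about 6 mm. All four are well inside the limits, and they look flat and wick up in both pictures. I did not measure their tilt.

**Bystanders:** the tins, jar and incense box show no pixel change in the top view from the start, and the green look-alikes were not touched. The arm was parked clear of everything. No check failed.

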